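# Unhook the jar and lock the shelf caddy

### The arm

A 7-joint arm with a two-finger parallel gripper is mounted at the origin on the work surface. World frame = base frame: x ahead of the robot, y to its left, z up, the work surface at z = 0. Lengths are in m, angles in rad, forces in N, time in s.
With the tool pointing down it reaches from about 0.4 to 0.85 m from the base axis. Payload 10.4 kg.
Tool frame: the origin (TCP) lies at the very end of the fingers, on their centre line; the grasp point (between the pads) lies 19 mm behind it; z points along the fingers, y is the line along which they close (so a half turn about z gives the same grasp; the last joint's range is limited). The gripper opens to 87 mm and grips with 3 to 60 N. Pads are 19 mm wide; open, the fingers measure 117 mm over their backs; the gripper's body (75 mm by 190 mm) begins 51 mm behind the grasp point.
Start: joints at [1.199, 0.332, -0.065, 1.46, 0.022, 1.35, -0.088], TCP at [0.214, -0.587, 0.223] pointing down, gripper open.
Joint ranges: [-2.6, 2.6], [-0.5, 2.12], [-1.47, 1.34], [0.16, 2.42], [-1.27, 4.41], [0.06, 2.06], [-2.6, 2.6]. Speed limits (rad/s): [2.22, 2.22, 2.79, 2.79, 3.14, 3.14, 3.14].

### API

Orientations are given as a unit quaternion [x, y, z, w].
In Python, from bench import status, camera, order gives the robot as it stands.
- The arm moves only by the tool jog_arm, never from a script. Its argument "plan" is a list of rows, each a list of 7 numbers: the turn, a rotation vector about the tool's x, y, z in rad, then the shift along the tool's x, y, z in mm, then the opening, from -1 (shut) to 1 (fully open). A call has 1 to 12 rows; each row is the pose to reach, as a shift and turn from the pose commanded when the call began, along the tool's axes at that moment; what a row does not reach only later rows make up. A row lasts 1/10 s, in which the tool goes at most 50 mm and 8.59 degrees, less where a joint would pass 70% of its speed; a pose out of reach is approached as far as the arm can. A call with a gripper value outside its range is refused whole. The fingers move at their own pace and stop on an object; "squeeze" is the grip in N (left out, the last holds). Time passes only in rows, so rows that repeat a pose let the fingers close. It gives the time, the measured TCP pose, the force, the opening and the grip force at its end, in the units of the state.
- status.read_state(): the state, without advancing time (a new reading comes with each control period).
- camera(name): name is "scene" or "top" or "wrist"; returns a dict with "image" (480x640x3 uint8, red, green, blue), "z_map" (480x640 float32, m along the optical axis (not along the pixel's ray), 0 where there is no reading), "fx", "fy", "cx", "cy" (pixels), "world_from_camera" (4x4, takes a point from camera to world coordinates); the wrist camera has in their place "mount" (4x4, takes a point from camera to tool coordinates, whose origin is the TCP and whose axes are the flange's). Camera axes: x right, y down, z forward; pixel columns grow to the right and rows downward; lengths in m; the calibration is good to about 2 mm. A picture is of the moment at which its call begins: read the wrist's pose just before it.
- order.close_job(): hands the job in; it is judged then, once.
The state is a dict: "time": time; "joint_positions": joint angles; "joint_vel": joint speeds; "joint_torque": joint torques, N m; "ee_pos": TCP position; "eef_rot": TCP orientation; "ft_force": force on the tool from outside, world axes, zero at the start; "torque": the same for the moment, N m; "width": finger opening in m; "grip_force": force on a finger pad.
Only numpy, scipy, OpenCV 4.12 (cv2) and the standard library are available. Lean on these libraries where they do the work, as an engineer would, in place of code of your own. Each camera call takes 0.05 s, during which the arm holds its last target. There are 200 camera calls.

### The job

Lock the clamp-on caddy to the shelf: first lift the orange jar up and off the caddy's rail, where it hangs in the way of the yellow lever, and set it down upright and wholly on the round blue mat, without dropping it. Then swing the lever counter-clockwise (seen from above) until its middle line stands over the green locked mark on the white dial, leave it there, and do not disturb the steel dabba, cruet, brush or whisk.

Things in the scene. Friction and masses are not known exactly. Their poses are not given: they have to be found in the camera images.
- shelf: stainless shelf 200 x 620 x 12 mm on four short feet, top 90 mm above the work surface; fixed. Origin on the work surface under its middle; x runs across its depth away from the robot, y along it.
- caddy: grey clamp-on caddy on the shelf's near edge; fixed. Origin on the collar's upright axis at shelf-top height; x away from the robot, y left along the edge, z up. Clamp block 100 x 120 x 30 mm about the origin; tray 105 x 150 x 35 mm, centred at x = 138 mm, holds the dabba. A steel stud of radius 16 mm reaches z = 92 mm through the collar.
- collar_axis (a point): point on the collar's upright turning axis, 80 mm above the shelf top; axes as the caddy's
- collar (a joint): angle of the captive black collar (80 mm across) with its yellow lever, rad; grows counter-clockwise from above, 0 to 2.62; at 0 the lever points 110 degrees counter-clockwise from the caddy's x (left, slightly to the robot). Stays where left (0.12 N m friction). Lever: upright paddle 12 mm thick, 42 to 82 mm above the shelf top, reaching 38 to 106 mm from the axis.
- lever_point (a point): point on the top edge of the yellow lever, on its middle line, 70 mm from the collar's axis; turns with the collar
- lock_mark (a point): middle of the green locked mark's outer part, 70 mm from the collar's axis: a radial stripe 20 mm wide, 47 to 77 mm from the axis, on the fixed white dial (radius 78 mm, top 38 mm above the shelf top). The dial's setting differs from time to time; a thin red stripe marks the open side.
- jar: open orange plastic jar, 54 mm across, 100 mm high, wall 4 mm, about 90 g, loose. Origin at the centre of its underside, z up. At its back (-x) a 30 mm wide hook lies over the rail: a strap 88 to 92 mm above the origin reaches x = -46 mm, its lip hangs down to 62 mm above the origin; it must rise 30 mm or more to come off.
- mat: round blue draining mat, 170 mm across, 4 mm thick, fixed on the work surface left or right; origin at the centre of its underside
- dabba: round steel box with lid, 76 mm across, 64 mm high, in the caddy's tray; loose, leave alone. Origin at the centre of its underside.
- cruet: green glass cruet with ball stopper, 62 mm across, 133 mm high, on the shelf; loose, leave alone. Origin at the centre of its underside.
- brush: red silicone brush, 187 mm long, 45 mm wide, 14 mm high, lying on the shelf; loose, leave alone. Origin under its middle, x towards its bristles.
- whisk: flat mini whisk with black handle, 175 mm long, 44 mm wide, 14 mm high, lying on the work surface on the side away from the mat; loose, leave alone. Origin under its middle, x towards its wires.
- rail_mid (a point): middle of the caddy's hanging rail, a level 12 mm steel bar 110 mm long along the caddy's y, on the robot's side; axes as the caddy's. Its end posts (12 mm, 55 mm either side) drop 62 mm to two level arms that run back to the clamp block; a lower bar joins them and the jar leans on it.
Things that resemble listed ones, but are neither listed nor needed, are in the scene too. Several things have the shape of the jar; the one meant has the colours described above. Of the things that look like the mat, the smaller one is meant.

How it is judged:
By the outcome, as a careful person would: the job done as asked, in the order asked, and still so for the second after the job is handed in, with the robot touching nothing.
It also fails if it takes over 51 s, if anything falls off the work surface, if the arm or the gripper's body presses on something with over 40 N, if the wrist force passes 120 N, or if a joint passes its speed limit or range.

## Working session

There is one attempt and no reset: what is moved stays moved. The work goes in short steps, Python scripts to look and compute and a tool call to move; the robot and the scene stay as the last step left them, time stands still between calls to the robot, and variables do not carry over. Pictures are saved under pics/ and viewed, at most 10 in all, crops included, and the job is handed in when it is done.

Besides the shell and the picture viewer there is one more tool, called after "Emit:" by a JSON object that holds its "api" and its "payload". jog_arm: Moves the arm, as the interface text tells. Its arguments: {"type":"object","properties":{"plan":{"type":"array"},"squeeze":{"type":"number"}},"required":["plan"]}

```bash
mkdir -p pics; ls; cat > h.py <<'E'
import numpy as np, cv2
from bench import status, camera, order
def snap(n, f):
    c=camera(n); cv2.imwrite(f'pics/{f}.png', c['image'][:,:,::-1]); np.savez(f'pics/{f}.npz', **c); return c
def cloud(c):
    v,u=np.mgrid[:480,:640]; z=c['z_map']
    P=np.stack([(u-c['cx'])/c['fx']*z,(v-c['cy'])/c['fy']*z,z],-1)
    T=np.array(c['world_from_camera']); return P@T[:3,:3].T+T[:3,3]
E
python3 - <<'E'
from h import *
s=status.read_state();print(s)
for n in('scene','top'):
    c=snap(n,n+'0'); print(n,c['fx'],np.round(c['world_from_camera'],3).tolist())
E
```

```text
pics
{'time': 0.0, 'joint_positions': array([ 1.19939413,  0.33287514, -0.0647337 ,  1.46095181,  0.021615  ,
        1.34987492, -0.08851191]), 'joint_vel': array([ 0.00111576,  0.00071522,  0.00113548,  0.00066694, -0.00061117,
       -0.00135009,  0.00136423]), 'joint_torque': array([ 1.27605090e-03, -6.23252177e+01,  2.55022093e-02, -3.89885116e+01,
       -6.11910014e-02,  3.99098976e-02,  1.39895819e-04]), 'ee_pos': array([ 0.21348519, -0.58699928,  0.22174697]), 'eef_rot': array([ 9.84826532e-01,  1.73540204e-01, -1.56226853e-04, -6.88932272e-04]), 'ft_force': array([-0.29216245, -0.41953676, -0.20872343]), 'torque': array([0.01368549, 0.03050746, 0.01191974]), 'grip_force': 0.0, 'width': 0.08730196797566701}
scene 457.65816118177946 [[-0.629, 0.573, -0.525, 1.123], [0.778, 0.466, -0.422, 0.311], [0.003, -0.674, -0.739, 0.823], [0.0, 0.0, 0.0, 1.0]]
top 573.38148524416 [[0.005, -0.981, 0.196, 0.275], [-1.0, -0.004, 0.005, -0.107], [-0.004, -0.196, -0.981, 1.659], [0.0, 0.0, 0.0, 1.0]]
```

View pics/scene0.png

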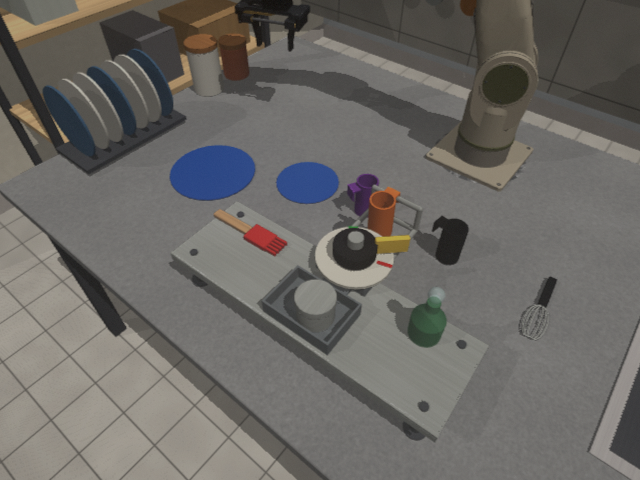

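View pics/top0.png

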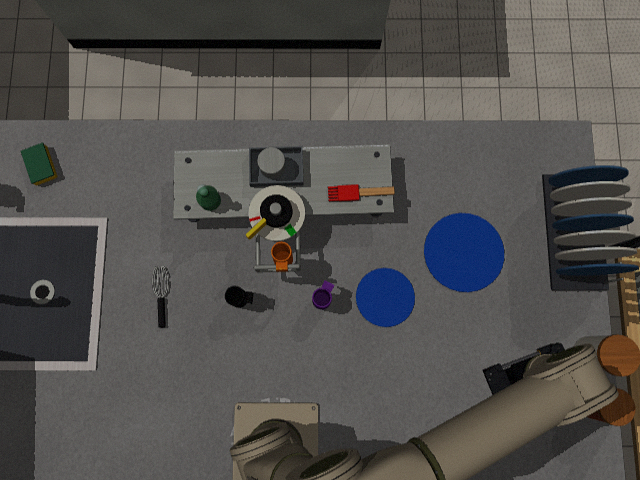

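The top view shows the jar at (281,253) with its hook towards the robot at (282,267), the lever at (257,228), the green mark at (291,231), the collar at (276,209), the small mat at (385,297), and decoy jars at (238,296) and (322,297). Next I'll measure these.

```bash
cat > m.py <<'E'
from h import *
def load(f): return dict(np.load(f'pics/{f}.npz'))
def blob(c,lo,hi,roi=None,minz=None,maxz=None):
    hsv=cv2.cvtColor(c['image'],cv2.COLOR_RGB2HSV); m=cv2.inRange(hsv,lo,hi)>0
    P=cloud(c); m&=c['z_map']>0
    if roi: k=np.zeros_like(m);k[roi[2]:roi[3],roi[0]:roi[1]]=1;m&=k
    if minz is not None:m&=P[...,2]>minz
    if maxz is not None:m&=P[...,2]<maxz
    return P[m],m
E
python3 - <<'E'
from m import *
np.set_printoptions(precision=4,suppress=True)
def rep(n,p):
    print(n,len(p),'med',np.median(p,0),'min',np.percentile(p,2,axis=0),'max',np.percentile(p,98,axis=0))
def circ(p):
    (x,y),r=cv2.minEnclosingCircle(p[:,:2].astype(np.float32)); return round(x,4),round(y,4),round(r,4)
t=load('top0');s=load('scene0')
for nm,c,roi in(('top',t,{'o':(260,305,235,275),'y':(240,275,215,240),'g':(283,300,222,240),'r':(240,265,210,225),'b':(350,420,260,335),'w':(245,310,180,245)}),('scene',s,{'o':(360,405,185,240),'y':(370,415,230,260),'g':(335,365,215,245),'r':(370,400,255,275),'b':(270,342,160,205),'w':(310,400,225,290)})):
    print(nm)
    p,_=blob(c,(5,150,80),(16,255,255),roi['o']);rep('jar',p)
    q=p[p[:,2]>p[:,2].max()-.006];rep('jartop',q);print(cv2.minAreaRect(q[:,:2].astype(np.float32)*1000))
    p,_=blob(c,(20,120,80),(34,255,255),roi['y']);rep('lever',p);q=p[p[:,2]>np.percentile(p[:,2],90)-.006];print(cv2.minAreaRect(q[:,:2].astype(np.float32)*1000), np.median(q[:,2]))
    p,_=blob(c,(50,120,60),(80,255,255),roi['g']);rep('green',p);print(cv2.minAreaRect(p[:,:2].astype(np.float32)*1000))
    p,_=blob(c,(100,150,60),(125,255,255),roi['b']);rep('mat',p);print(circ(p))
    p,_=blob(c,(0,0,150),(179,60,255),roi['w'],.11,.14);rep('dial',p);print(circ(p))
    # stud top
    p,_=blob(c,(0,0,0),(179,80,255),roi['w'],.174);rep('stud',p)
    p,_=blob(c,(0,0,0),(179,80,70),roi['w'],.150);rep('collar',p);print(circ(p))
t_P=cloud(t)
# rail
k=t_P[255:275,250:305].reshape(-1,3);
for lo,hi in((.1,.2),(.2,.3)): 
    q=k[(k[:,2]>lo)&(k[:,2]<hi)]
    if len(q):rep('rail',q)
p,_=blob(t,(125,80,30),(160,255,255),(300,345,270,315));rep('purple',p)
p=t_P[280:312,222:258].reshape(-1,3);p=p[p[:,2]>.03];rep('black',p)
E
```

```text
top
jar 286 med [ 0.5039 -0.0204  0.1786] min [ 0.4668 -0.0442  0.0821] max [0.5379 0.0051 0.1896]
jartop 31 med [ 0.5074 -0.0316  0.1879] min [ 0.4887 -0.0454  0.1868] max [0.5364 0.0051 0.1922]
((512.5059204101562, -20.85744285583496), (47.79977798461914, 51.925865173339844), 0.534267246723175)
lever 118 med [0.5795 0.0486 0.1726] min [0.5552 0.0248 0.1503] max [0.6033 0.0738 0.1796]
((578.38330078125, 47.85682678222656), (11.69432544708252, 65.72257232666016), 45.22297286987305) 0.1739528211348057
green 63 med [ 0.5781 -0.0436  0.1308] min [ 0.5666 -0.0548  0.1238] max [ 0.5926 -0.0281  0.1368]
((581.0325927734375, -40.998199462890625), (30.777170181274414, 19.308181762695312), 38.26401138305664)
mat 2709 med [ 0.4095 -0.3106  0.0061] min [ 0.3356 -0.3861 -0.0025] max [ 0.4849 -0.2358  0.0141]
(0.4108, -0.311, 0.085)
dial 877 med [ 0.6547 -0.0057  0.1302] min [ 0.5574 -0.076   0.1219] max [0.6997 0.0693 0.1372]
(0.6302, -0.0027, 0.0774)
stud 115 med [ 0.6281 -0.0031  0.1835] min [ 0.6153 -0.0179  0.1752] max [0.6437 0.0103 0.1905]
collar 404 med [ 0.6277 -0.0028  0.1641] min [ 0.5
[... 836 characters left out ...]
.3358 -0.3811  0.0011] max [ 0.484  -0.2326  0.0076]
(0.4107, -0.3076, 0.0845)
dial 1648 med [0.6638 0.0198 0.1286] min [ 0.5578 -0.0732  0.1261] max [0.7001 0.0723 0.1311]
(0.6261, 0.0009, 0.0796)
stud 200 med [0.6314 0.0006 0.1819] min [ 0.6162 -0.0144  0.1746] max [0.644  0.0139 0.1847]
collar 1060 med [0.6416 0.0075 0.1622] min [ 0.5906 -0.038   0.1517] max [0.6709 0.0406 0.1656]
(0.6294, -0.0016, 0.0444)
rail 537 med [ 0.4776 -0.016   0.1701] min [ 0.4663 -0.0679  0.1056] max [0.5119 0.0505 0.1876]
purple 393 med [ 0.4091 -0.1329  0.0637] min [ 0.376  -0.1539  0.0004] max [ 0.4432 -0.1043  0.1061]
black 291 med [0.4035 0.0956 0.0931] min [0.3793 0.0625 0.0354] max [0.43   0.1336 0.1075]
```

```bash
python3 - <<'E'
import cv2,numpy as np
a=cv2.imread('pics/top0.png')[190:290,220:350];b=cv2.imread('pics/scene0.png')[165:285,305:435]
a=cv2.resize(a,(520,400),interpolation=cv2.INTER_CUBIC)[:, :400];b=cv2.resize(b,(400,369),interpolation=cv2.INTER_CUBIC);b=cv2.copyMakeBorder(b,0,31,0,0,0)
cv2.imwrite('pics/crop1.png',np.hstack([a,b]))
E
```

```text
(no output)
```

View pics/crop1.png

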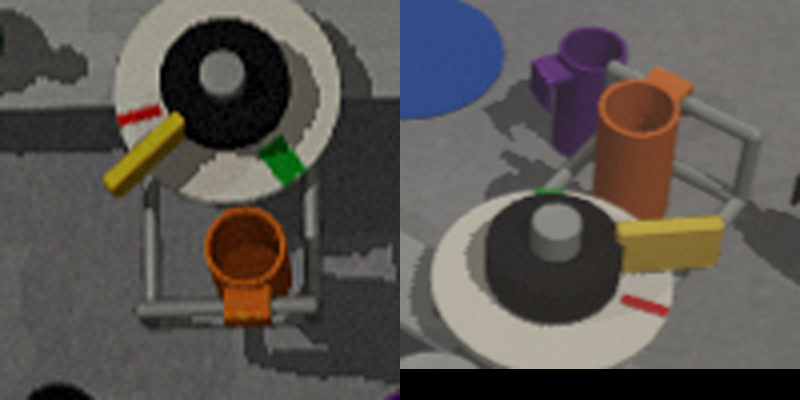

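The jar is upright on the rail with its hook towards the robot. The red stripe sits beside the lever, and the green mark is counter-clockwise beyond the jar. Measured positions:

| Item | Position |
|---|---|
| Jar | (0.5125, -0.019), rim z about 0.183 |
| Collar axis | (0.6295, -0.002) |
| Lever | 135° |
| Green mark | about 219° |

Next I'll move above the jar.

```bash
cat > g.py <<'E'
import sys,numpy as np
from scipy.spatial.transform import Rotation as R
from bench import status
# goal: x y z yaw_deg(of tool x), tool down
def goal(x,y,z,yaw):
    s=status.read_state(); C=R.from_quat(s['eef_rot']); G=R.from_euler('z',yaw,degrees=True)*R.from_quat([1,0,0,0])
    return (C.inv()*G).as_rotvec().round(3), (C.inv().apply(np.array([x,y,z])-s['ee_pos'])*1000).round(1)
if __name__=='__main__':
    a=list(map(float,sys.argv[1:])); s=status.read_state(); print(round(s['time'],2),s['ee_pos'].round(4),round(s['width'],4),s['ft_force'].round(1))
    for i in range(0,len(a),4): print(*goal(*a[i:i+4]))
E
python3 g.py .45 -.25 .30 3.2  .5125 -.019 .27 3.2
```

```text
0.1 [ 0.2135 -0.587   0.2218] 0.087 [-0.6  0.3 -0. ]
[-0.001  0.     0.293] [ 337.5 -236.   -77.9]
[-0.001  0.     0.293] [ 475.2 -431.7  -47.7]
```

Emit:
{"api": "jog_arm", "payload": {"plan": [[0,0,0.15,40,-27,-30,1],[0,0,0.293,75,-60,-60,1],[0,0,0.293,110,-93,-78,1],[0,0,0.293,145,-125,-78,1],[0,0,0.293,183,-155,-78,1],[0,0,0.293,220,-187,-78,1],[0,0,0.293,257,-220,-78,1],[0,0,0.293,293,-255,-78,1],[0,0,0.293,330,-290,-78,1],[0,0,0.293,367,-325,-78,1],[0,0,0.293,403,-360,-78,1],[0,0,0.293,440,-395,-78,1]]}}

```text
time: 1.3
ee_pos: [0.4874, -0.0738, 0.3005]
eef_rot: [1.0, 0.028, 0.0, 0.0]
ft_force: [0.9, -1.2, 1.0]
width: 0.0869
grip_force: 0.0
```

Emit:
{"api": "jog_arm", "payload": {"plan": [[0,0,0,0,0,0,1],[0,0,0,0,0,0,1]]}}

```text
time: 1.5
ee_pos: [0.4872, -0.0748, 0.3002]
eef_rot: [1.0, 0.029, -0.0, -0.0]
ft_force: [-1.3, -0.8, 1.2]
width: 0.0871
grip_force: 0.0
```

```bash
python3 g.py .5125 -.019 .25 3.2; python3 - <<'E'
from h import *
s=status.read_state();c=snap('wrist','w0');print(s['ee_pos'],c['mount'].round(3).tolist(),c['fx'])
E
```

```text
1.5 [ 0.4872 -0.0748  0.3002] 0.0871 [-1.3 -0.8  1.2]
[-0.     0.001  0.003] [ 28.6 -54.3  50.2]
[ 0.48719359 -0.07483096  0.30018195] [[-0.0, -0.961, -0.276, 0.076], [1.0, -0.0, -0.0, -0.0], [0.0, -0.276, 0.961, -0.163], [0.0, 0.0, 0.0, 1.0]] 393.5359772692145
```

```bash
cat >> m.py <<'E'
from scipy.spatial.transform import Rotation as R
def wrist(f):
    s=status.read_state(); c=camera('wrist'); T=np.eye(4);T[:3,:3]=R.from_quat(s['eef_rot']).as_matrix();T[:3,3]=s['ee_pos']
    c['world_from_camera']=T@c['mount']; cv2.imwrite(f'pics/{f}.png',c['image'][:,:,::-1]); np.savez(f'pics/{f}.npz',**c); return c
E
python3 - <<'E'
from m import *
np.set_printoptions(precision=4,suppress=True)
c=wrist('w1')
p,_=blob(c,(5,150,60),(16,255,255),None,.05,.25)
print(len(p)); q=p[p[:,2]>.176]; print(np.percentile(p[:,2],[5,50,90,95,99]),q.min(0),q.max(0),np.median(q,0))
print(cv2.minAreaRect(q[:,:2].astype(np.float32)*1000))
r=q[q[:,0]>.483];print(cv2.minEnclosingCircle(r[:,:2].astype(np.float32)))
h=q[q[:,0]<.480];print('hook',len(h),h.min(0) if len(h) else 0,h.max(0) if len(h) else 0)
p,_=blob(c,(50,120,60),(80,255,255),None,.11,.145)
if len(p):print('green',len(p),cv2.minAreaRect(p[:,:2].astype(np.float32)*1000))
P=cloud(c).reshape(-1,3);P=P[(P[:,2]>.165)&(P[:,2]<.2)&(P[:,0]<.49)&(abs(P[:,1]+.01)<.09)]
k=abs(P[:,1]+.018)>.02;P=P[k];print('rail',len(P),P.min(0),P.max(0),np.polyfit(P[:,1],P[:,0],1) if len(P)>10 else 0)
E
```

```text
3514
[0.0877 0.1287 0.1741 0.1783 0.1821] [ 0.4694 -0.0442  0.176 ] [0.5376 0.0057 0.1852] [ 0.5025 -0.0036  0.1794]
((506.44683837890625, -20.57246971130371), (64.1853256225586, 50.10594940185547), 13.60031795501709)
((0.5093586444854736, -0.016847213730216026), 0.029501259326934814)
hook 4 [ 0.4694 -0.004   0.1762] [ 0.4791 -0.0035  0.179 ]
green 905 ((579.0911254882812, -38.75640106201172), (29.67234992980957, 18.920595169067383), 38.04741668701172)
rail 1558 [ 0.4668 -0.0663  0.165 ] [0.4819 0.0551 0.1758] [-0.0318  0.4751]
```

View pics/w0.png

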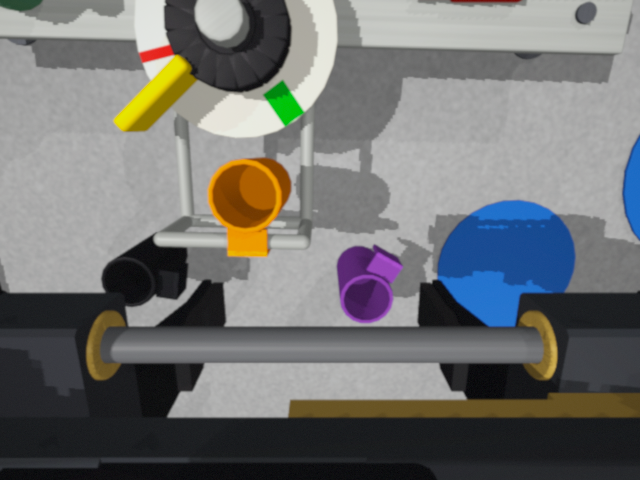

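The wrist view shows the jar rim at (249,195), its hook at (247,240) over the rail, and open space on both sides for the fingers. I'll go over the jar, descend and grip.

Emit:
{"api": "jog_arm", "payload": {"plan": [[0,0,0,14,-27,20,1],[0,0,0,27,-55,40,1],[0,0,0,27,-55,40,1],[0,0,0,27,-55,65,1],[0,0,0,27,-55,90,1],[0,0,0,27,-55,110,1],[0,0,0,27,-55,130,1],[0,0,0,27,-55,145,1],[0,0,0,27,-55,158,1],[0,0,0,27,-55,158,1]]}}

```text
time: 2.6
ee_pos: [0.51, -0.0208, 0.1411]
eef_rot: [1.0, 0.027, -0.001, 0.0]
ft_force: [-0.7, 0.2, -0.3]
width: 0.0867
grip_force: 0.0
```

Emit:
{"api": "jog_arm", "payload": {"plan": [[0,0,0,0,0,0,0.4],[0,0,0,0,0,0,0.1],[0,0,0,0,0,0,-0.2],[0,0,0,0,0,0,-0.4],[0,0,0,0,0,0,-0.6],[0,0,0,0,0,0,-0.6],[0,0,0,0,0,0,-0.6]], "squeeze": 12}}

```text
time: 3.3
ee_pos: [0.5113, -0.0192, 0.1428]
eef_rot: [1.0, 0.028, 0.0, 0.0]
ft_force: [-0.7, 1.2, 2.3]
width: 0.0541
grip_force: 12.0
```

Gripped at 54 mm. Lifting slowly.

Emit:
{"api": "jog_arm", "payload": {"plan": [[0,0,0,0,0,-8,-0.6],[0,0,0,0,0,-18,-0.6],[0,0,0,0,0,-28,-0.6],[0,0,0,0,0,-40,-0.6],[0,0,0,0,0,-55,-0.6],[0,0,0,0,0,-70,-0.6],[0,0,0,0,0,-90,-0.6],[0,0,0,0,0,-110,-0.6],[0,0,0,0,0,-120,-0.6],[0,0,0,0,0,-120,-0.6]]}}

```text
time: 4.3
ee_pos: [0.5116, -0.0193, 0.2642]
eef_rot: [1.0, 0.028, 0.001, 0.0]
ft_force: [-0.1, 0.2, -0.9]
width: 0.0544
grip_force: 12.0
```

```bash
python3 g.py .416 -.310 .263 3.2; python3 - <<'E'
from m import *
c=snap('scene','s1')
p,m=blob(c,(5,150,80),(16,255,255),(300,460,80,300));p=p[(p[:,0]>.4)&(p[:,2]>.1)]
print(p.min(0),p.max(0))
cv2.imwrite('pics/crop2.png',cv2.resize(c['image'][60:300,270:510,::-1],(480,480)))
E
```

```text
4.3 [ 0.5116 -0.0193  0.2642] 0.0544 [-0.1  0.2 -0.9]
[ 0.001 -0.002 -0.   ] [-111.7  284.9    1.1]
[ 0.46436502 -0.04586502  0.20556665] [0.53899393 0.00873619 0.31181205]
```

View pics/crop2.png

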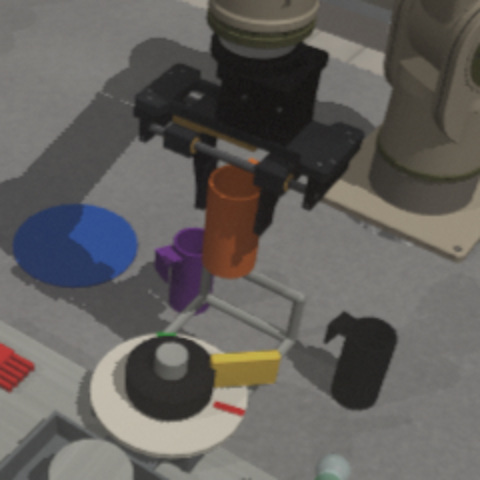

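The jar is upright in the fingers, clear of the rail, with its underside at about z 0.205. Next I'll carry it to the mat.

Emit:
{"api": "jog_arm", "payload": {"plan": [[0,0,0,-4,10,0,-0.6],[0,0,0,-14,35,0,-0.6],[0,0,0,-26,65,0,-0.6],[0,0,0,-38,97,0,-0.6],[0,0,0,-51,130,0,-0.6],[0,0,0,-64,162,0,-0.6],[0,0,0,-76,195,0,-0.6],[0,0,0,-89,227,0,-0.6],[0,0,0,-100,255,0,-0.6],[0,0,0,-108,275,0,-0.6],[0,0,0,-112,285,0,-0.6],[0,0,0,-112,285,0,-0.6]]}}

```text
time: 5.55
ee_pos: [0.4139, -0.3114, 0.2617]
eef_rot: [1.0, 0.027, -0.001, -0.0]
ft_force: [-0.8, 0.4, -0.8]
width: 0.0543
grip_force: 12.0
```

Emit:
{"api": "jog_arm", "payload": {"plan": [[0,0,0,0,0,10,-0.6],[0,0,0,0,0,35,-0.6],[0,0,0,0,0,65,-0.6],[0,0,0,0,0,95,-0.6],[0,0,0,0,0,125,-0.6],[0,0,0,0,0,150,-0.6],[0,0,0,0,0,170,-0.6],[0,0,0,0,0,180,-0.6],[0,0,0,0,0,186,-0.6],[0,0,0,0,0,188,-0.6],[0,0,0,0,0,188,-0.6]]}}

```text
time: 6.65
ee_pos: [0.4155, -0.3102, 0.0751]
eef_rot: [1.0, 0.028, 0.0, 0.0]
ft_force: [-0.2, -0.7, -0.6]
width: 0.0544
grip_force: 12.0
```

```bash
python3 g.py .416 -.310 .065 3.2; python3 - <<'E'
from m import *
c=snap('scene','s2')
p,m=blob(c,(5,150,80),(16,255,255),(200,400,100,260));p=p[(p[:,0]>.34)&(p[:,2]>.001)&(p[:,1]<-.2)]
print(p.min(0),p.max(0),np.percentile(p[:,2],[1,2,5,99]))
E
```

```text
6.65 [ 0.4155 -0.3102  0.0751] 0.0544 [-0.2 -0.7 -0.6]
[ 0.001 -0.001  0.   ] [ 0.5 -0.1 10.1]
[ 0.39161252 -0.33531076  0.0189791 ] [ 0.44346172 -0.28238503  0.11668694] [0.02060046 0.0210745  0.02263744 0.11630106]
```

Emit:
{"api": "jog_arm", "payload": {"plan": [[0,0,0,0,0,4,-0.6],[0,0,0,0,0,8,-0.6],[0,0,0,0,0,10,-0.6],[0,0,0,0,0,10,-0.6]]}}

```text
time: 7.1
ee_pos: [0.4151, -0.3103, 0.0647]
eef_rot: [1.0, 0.028, 0.0, 0.0]
ft_force: [-0.6, 0.2, 2.3]
width: 0.0547
grip_force: 12.0
```

Emit:
{"api": "jog_arm", "payload": {"plan": [[0,0,0,0,0,1,-0.6],[0,0,0,0,0,1.5,-0.6],[0,0,0,0,0,1.5,-0.6]]}}

```text
time: 7.4
ee_pos: [0.4154, -0.3106, 0.0644]
eef_rot: [1.0, 0.028, 0.0, 0.001]
ft_force: [-5.7, 3.3, 15.1]
width: 0.0549
grip_force: 12.0
```

Contact: the force rose to 15 N. I'll ease up slightly, release and rise.

Emit:
{"api": "jog_arm", "payload": {"plan": [[0,0,0,0,0,-1.2,-0.6],[0,0,0,0,0,-1.2,-0.6],[0,0,0,0,0,-1.2,0.3],[0,0,0,0,0,-1.2,0.45],[0,0,0,0,0,-1.2,0.7],[0,0,0,0,0,-1.2,0.9],[0,0,0,0,0,-1.2,0.9],[0,0,0,0,0,-1.2,0.9]], "squeeze": 5}}

```text
time: 8.2
ee_pos: [0.4151, -0.3102, 0.0642]
eef_rot: [1.0, 0.028, 0.0, 0.0]
ft_force: [-0.5, -0.4, 0.3]
width: 0.0813
grip_force: 0.0
```

Emit:
{"api": "jog_arm", "payload": {"plan": [[0,0,0,0,0,-8,0.9],[0,0,0,0,0,-20,0.9],[0,0,0,0,0,-40,0.9],[0,0,0,0,0,-60,0.9],[0,0,0,0,0,-90,0.9],[0,0,0,0,0,-120,0.9],[0,0,0,0,0,-150,0.9],[0,0,0,0,0,-180,0.9],[0,0,0,0,0,-210,0.9],[0,0,0,0,0,-240,0.9],[0,0,0,0,0,-240,0.9]]}}

```text
time: 9.3
ee_pos: [0.4164, -0.3107, 0.3098]
eef_rot: [1.0, 0.028, 0.003, 0.002]
ft_force: [0.4, -0.8, 0.2]
width: 0.0826
grip_force: 0.0
```

```bash
python3 - <<'E'
from m import *
np.set_printoptions(precision=4,suppress=True)
print(status.read_state()['ee_pos'],status.read_state()['joint_positions'])
c=snap('scene','s3')
p,m=blob(c,(5,150,80),(16,255,255),(200,400,100,260));p=p[(p[:,0]>.3)&(p[:,2]>.001)&(p[:,1]<-.2)]
print('jar',p.min(0),p.max(0))
q,_=blob(c,(20,120,80),(34,255,255),(340,430,200,290));
q=q[q[:,2]>.168];print('lever',cv2.minAreaRect(q[:,:2].astype(np.float32)*1000))
cv2.imwrite('pics/crop3.png',cv2.resize(c['image'][120:300,240:480,::-1],(640,480)))
E
```

```text
[ 0.4164 -0.3107  0.3098] [ 0.856   0.077  -0.3212  1.5862  0.0253  1.4746 -0.9813]
jar [ 0.3643 -0.3371  0.0072] [ 0.4402 -0.2819  0.1069]
lever ((579.4424438476562, 51.2005729675293), (13.861308097839355, 66.99513244628906), 45.34713363647461)
```

View pics/crop3.png

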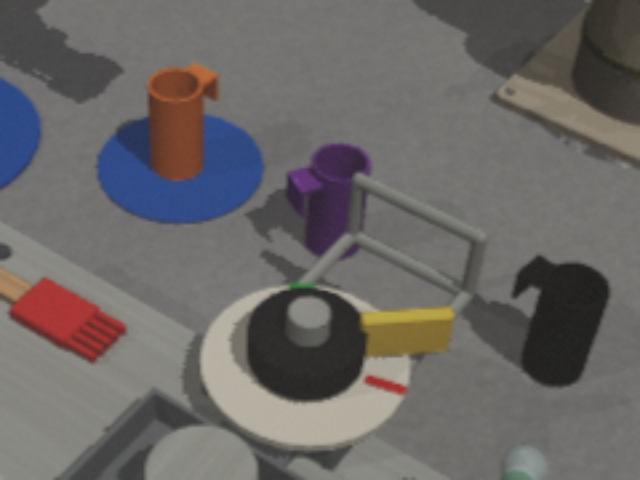

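The jar stands upright on the mat at about (0.415, -0.31), and the lever hasn't moved. I'll check the cruet's clearance before gripping the lever.

```bash
python3 - <<'E'
from m import *
np.set_printoptions(precision=4,suppress=True)
for f,roi in(('top0',(190,228,175,215)),('scene0',(400,455,280,350))):
    c=load(f);P=cloud(c)[roi[2]:roi[3],roi[0]:roi[1]].reshape(-1,3)
    P=P[(P[:,2]>.11)]
    for lo in(.12,.15,.18,.2,.21):
        q=P[(P[:,2]>lo)&(P[:,2]<lo+.03)]
        if len(q)>3:print(f,lo,len(q),q.min(0),q.max(0))
E
python3 g.py .5735 .054 .30 -45
```

```text
top0 0.12 146 [0.6417 0.1561 0.1201] [0.7033 0.2164 0.1499]
top0 0.15 194 [0.6463 0.1595 0.1501] [0.6972 0.2123 0.1797]
top0 0.18 26 [0.6595 0.1755 0.1802] [0.6783 0.2007 0.2099]
top0 0.2 91 [0.6588 0.1724 0.2052] [0.6844 0.2007 0.229 ]
top0 0.21 85 [0.6588 0.1724 0.2105] [0.6844 0.1993 0.229 ]
scene0 0.12 498 [0.6444 0.1596 0.12  ] [0.7022 0.2195 0.15  ]
scene0 0.15 481 [0.6519 0.1646 0.1501] [0.6964 0.2144 0.1799]
scene0 0.18 145 [0.6654 0.1759 0.1801] [0.6857 0.2024 0.2099]
scene0 0.2 241 [0.6614 0.1753 0.2015] [0.6857 0.2024 0.2249]
scene0 0.21 213 [0.6614 0.1753 0.21  ] [0.6853 0.2024 0.2249]
9.35 [ 0.4158 -0.3105  0.3073] 0.0826 [ 0.5  0.6 -1. ]
[ 0.001 -0.005  0.841] [ 177.8 -355.1    6.8]
```

Emit:
{"api": "jog_arm", "payload": {"plan": [[0,0,0.04,8,-17,0,0.4],[0,0,0.12,24,-48,0,0.3],[0,0,0.2,40,-80,0,0.3],[0,0,0.28,57,-113,0,0.3],[0,0,0.36,74,-147,0,0.3],[0,0,0.44,91,-181,0,0.3],[0,0,0.52,108,-215,0,0.3],[0,0,0.6,125,-249,0,0.3],[0,0,0.68,142,-283,0,0.3],[0,0,0.76,160,-317,0,0.3],[0,0,0.84,174,-345,0,0.3],[0,0,0.84,178,-354,0,0.3]]}}

```text
time: 10.55
ee_pos: [0.5729, 0.057, 0.3031]
eef_rot: [0.926, -0.378, -0.001, -0.0]
ft_force: [0.5, -0.3, -0.2]
width: 0.0565
grip_force: 0.0
```

Emit:
{"api": "jog_arm", "payload": {"plan": [[0,0,0,0,0,0,0.3],[0,0,0,0,0,0,0.3]]}}

```text
time: 10.75
ee_pos: [0.5727, 0.0528, 0.304]
eef_rot: [0.924, -0.382, -0.0, 0.001]
ft_force: [0.7, -0.5, -0.8]
width: 0.0564
grip_force: 0.0
```

```bash
python3 g.py .5745 .053 .14 -45; python3 - <<'E'
from m import *
np.set_printoptions(precision=4,suppress=True)
print(status.read_state()['joint_positions'])
c=wrist('w2');P=cloud(c)
q,_=blob(c,(20,120,80),(34,255,255),None,.165,.185)
print('lever',len(q),cv2.minAreaRect(q[:,:2].astype(np.float32)*1000) if len(q)>4 else 0)
q,_=blob(c,(50,120,60),(80,255,255),None,.11,.145)
if len(q)>4:print('green',len(q),cv2.minAreaRect(q[:,:2].astype(np.float32)*1000),np.median(q,0))
q=P.reshape(-1,3);q=q[(q[:,2]>.176)&(q[:,2]<.19)&(np.hypot(q[:,0]-.63,q[:,1])<.03)]
print('stud',len(q),cv2.minEnclosingCircle(q[:,:2].astype(np.float32)) if len(q) else 0, np.median(q,0))
E
```

```text
10.75 [0.5727 0.0528 0.304 ] 0.0564 [ 0.7 -0.5 -0.8]
[ 0.001 -0.     0.001] [  1.1  -1.6 164. ]
[ 0.2227  0.2267 -0.4728  1.4443  0.1036  1.4959 -2.6029]
lever 1265 ((577.8222045898438, 51.233558654785156), (11.610336303710938, 67.98136901855469), 44.59417724609375)
green 834 ((579.4736938476562, -38.28038024902344), (30.09665870666504, 18.77260971069336), 38.31087112426758) [ 0.5793 -0.0384  0.1297]
stud 1647 ((0.6279252767562866, -0.00027691861032508314), 0.01591070182621479) [ 0.6281 -0.0005  0.1826]
```

The green mark is at 218.2°, the lever is at 134.5° and the axis is at (0.628, -0.001). Joint 7 is right at its limit, so I'll turn back 17° before descending and straddle the lever loosely.

Emit:
{"api": "jog_arm", "payload": {"plan": [[0,0,-0.15,0,-2,0,0.3],[0,0,-0.3,0,-2,15,0.3],[0,0,-0.3,0,-2,45,0.3],[0,0,-0.3,0,-2,75,0.3],[0,0,-0.3,0,-2,105,0.3],[0,0,-0.3,0,-2,130,0.3],[0,0,-0.3,0,-2,148,0.3],[0,0,-0.3,0,-2,158,0.3],[0,0,-0.3,0,-2,164,0.3],[0,0,-0.3,0,-2,164,0.3]]}}

```text
time: 11.8
ee_pos: [0.5744, 0.0539, 0.1402]
eef_rot: [0.971, -0.24, -0.0, 0.0]
ft_force: [-0.5, -0.5, -0.2]
width: 0.057
grip_force: 0.0
```

```bash
python3 - <<'E'
from h import *
from g import goal
s=status.read_state();print(s['time'],s['ee_pos'].round(4),s['joint_positions'].round(3),s['ft_force'].round(1))
A=np.array([.6282,-.001]);r=.078
for a in(135,142,149,156,163,170,177,184,191,198,205,212,218.2):
    t=np.radians(a);print(a,*goal(A[0]+r*np.cos(t),A[1]+r*np.sin(t),.14,max(a-180,-28)))
E
```

```text
11.8 [0.5744 0.0539 0.1402] [ 0.24   0.33  -0.495  1.675  0.167  1.18  -2.353] [-0.5 -0.5 -0.2]
135 [0.    0.    0.003] [-1.3  0.4  0.2]
142 [0.    0.    0.003] [-3.6  9.7  0.2]
149 [0.    0.    0.003] [-4.7 19.1  0.2]
156 [ 0.     0.    -0.066] [-4.6 28.7  0.2]
163 [ 0.     0.    -0.189] [-3.4 38.1  0.2]
170 [ 0.     0.    -0.311] [-1.1 47.3  0.2]
177 [ 0.     0.    -0.433] [ 2.4 56.2  0.2]
184 [ 0.     0.    -0.555] [ 6.9 64.6  0.2]
191 [ 0.     0.    -0.677] [12.4 72.4  0.2]
198 [ 0.     0.    -0.799] [18.8 79.4  0.2]
205 [ 0.     0.    -0.922] [26.  85.6  0.2]
212 [ 0.     0.    -1.044] [34.  90.9  0.2]
218.2 [ 0.     0.    -1.152] [41.5 94.8  0.2]
```

Emit:
{"api": "jog_arm", "payload": {"plan": [[0,0,0,-3.6,9.7,0,0.0],[0,0,0,-4.7,19,0,0.0],[0,0,-0.066,-4.6,28.7,0,0.0],[0,0,-0.189,-3.4,38,0,0.0],[0,0,-0.311,-1.1,47.3,0,0.0],[0,0,-0.433,2.4,56,0,0.0],[0,0,-0.555,6.9,64.6,0,0.0],[0,0,-0.677,12.4,72.4,0,0.0],[0,0,-0.8,18.8,79.4,0,0.0],[0,0,-0.922,26,85.6,0,0.0],[0,0,-1.044,34,91,0,0.0],[0,0,-1.152,41.5,94.8,0,0.0]], "squeeze": 6}}

```text
time: 13.0
ee_pos: [0.567, -0.0495, 0.1411]
eef_rot: [0.944, 0.33, 0.0, 0.0]
ft_force: [-0.1, 1.6, 0.0]
width: 0.0436
grip_force: 0.9
```

```bash
python3 g.py .5669 -.0492 .14 38.2; python3 -c "
from bench import status;print(status.read_state()['joint_positions'].round(3))"
```

```text
13.0 [ 0.567  -0.0495  0.1411] 0.0436 [-0.1  1.6  0. ]
[ 0.001 -0.001  0.005] [ 0.1 -0.3  1.1]
[ 0.508  0.329 -0.599  1.691  0.199  1.182 -1.04 ]
```

Next I'll close to centre the lever at the target angle, then open again and rise.

Emit:
{"api": "jog_arm", "payload": {"plan": [[0,0,0,0,0,0,-0.3],[0,0,0,0,0,0,-0.5],[0,0,0,0,0,0,-0.7],[0,0,0,0,0,0,-0.85],[0,0,0,0,0,0,-0.85],[0,0,0,0,0,0,-0.85],[0,0,0,0,0,0,-0.85]]}}

```text
time: 13.7
ee_pos: [0.5669, -0.0485, 0.1402]
eef_rot: [0.945, 0.328, -0.0, 0.0]
ft_force: [-2.9, 0.3, 1.0]
width: 0.012
grip_force: 6.0
```

Emit:
{"api": "jog_arm", "payload": {"plan": [[0,0,0,0,0,0,-0.3],[0,0,0,0,0,0,0],[0,0,0,0,0,0,0],[0,0,0,0,0,0,0],[0,0,0,0,0,-15,0],[0,0,0,0,0,-40,0],[0,0,0,0,0,-70,0],[0,0,0,0,0,-100,0],[0,0,0,0,0,-130,0],[0,0,0,0,0,-160,0],[0,0,0,0,0,-160,0]]}}

```text
time: 14.8
ee_pos: [0.5687, -0.0482, 0.3058]
eef_rot: [0.945, 0.328, 0.003, 0.002]
ft_force: [0.6, 0.3, 0.1]
width: 0.0438
grip_force: 0.0
```

```bash
python3 - <<'E'
from m import *
np.set_printoptions(precision=4,suppress=True)
for n in('wrist','scene'):
    c=wrist('w3') if n=='wrist' else snap('scene','s4')
    roi=None if n=='wrist' else (300,430,180,290)
    P=cloud(c)
    q,_=blob(c,(20,120,80),(34,255,255),roi,.165,.185);q=q[np.hypot(q[:,0]-.63,q[:,1])<.13]
    m=q[:,:2].mean(0);d=np.linalg.eigh(np.cov(q[:,:2].T))[1][:,1]
    print(n,'lever',len(q),cv2.minAreaRect(q[:,:2].astype(np.float32)*1000),m,np.degrees(np.arctan2(m[1]+.001,m[0]-.6282))%360,np.degrees(np.arctan2(*d[::-1]))%180)
    g,_=blob(c,(50,120,60),(80,255,255),roi,.11,.145)
    if len(g)>4:print('green',len(g),g[:,:2].mean(0))
c=load('s4');p,m=blob(c,(5,150,80),(16,255,255),(200,400,100,260));p=p[(p[:,0]>.3)&(p[:,2]>.001)&(p[:,1]<-.2)];print('jar',p.min(0),p.max(0))
im=load('w3')['image'];cv2.imwrite('pics/v4.png',np.hstack([cv2.resize(im,(400,300)),cv2.resize(c['image'],(400,300))])[:,:,::-1])
E
```

```text
wrist lever 1277 ((572.3961181640625, -44.23134231567383), (66.78950500488281, 11.701292991638184), 37.88381576538086) [ 0.5736 -0.0431] 217.6651069768616 37.9210535341482
green 128 [ 0.5794 -0.0388]
scene lever 142 ((573.565673828125, -43.843040466308594), (67.18995666503906, 10.38409423828125), 36.38602066040039) [ 0.5763 -0.0424] 218.59150646136806 37.22884815082719
jar [ 0.3646 -0.337   0.0062] [ 0.4413 -0.2826  0.1077]
```

View pics/v4.png

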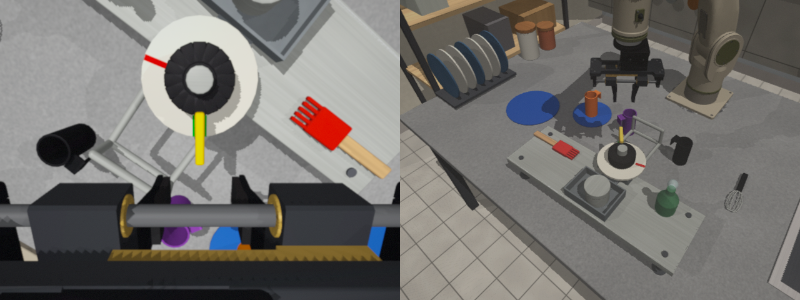

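The lever at (200,140) in the wrist view covers the green mark, with green showing on both sides. The jar stands on the mat and the other items look untouched. I'll hand the job in.

```bash
python3 -c "
from bench import order;print(order.close_job())"
```

```text
the job is handed in; nothing more can be done
None
```

The job is handed in, though no verdict came back: the orange jar stands upright on the smaller blue mat, the lever is over the green locked mark to within about 1° as measured, and it took about 15 s. At one point joint 7 read -2.603 rad, just past its -2.6 limit, so the range check may be affected.

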